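# Roll-test the seat-post offcuts

### The job

Roll-test the three seat-post offcuts: push each one, without lifting it, from the stand's shelf over the edge onto the top part of the ramp and leave it there, so that the round ones roll down into the trough on their own, without being helped down the slope. The crushed one will not roll: once it has been left lying on the ramp, pick it up and put it in the red scrap bin. Leave everything else on the bench where it is.

Things in the scene. Friction and masses are not known exactly. Their poses are not given: they have to be found in the camera images.
- stand: fixed plywood roll-test stand, 320 mm wide (its y), with a shelf, ramp and trough. Origin: centre of its underside, on the bench; x points down the ramp, away from the robot when the stand is unturned, z up. In its frame the shelf is level, 85 mm high, from x = -130 to -60 mm, and open at the back. Friction of wood on tube about 0.6
- shelf_edge (a point): middle of the edge where shelf turns into ramp (stand x = -60 mm, 85 mm high), axes as the stand's. From here the ramp falls 15 degrees for 160 mm of x, to 42 mm high. Shelf and ramp are clear 150 mm to each side of this point, with no lane walls; side cheeks stand about 13 mm above the ramp and flush with the shelf
- trough (a point): middle of the trough floor at the ramp's foot (stand x = 138 mm, 12 mm high), axes as the stand's. The trough runs from x = 100 to 175 mm, 300 mm wide, its floor 30 mm below the ramp's end, closed by a far wall 55 mm high
- tube_a_center (a point): one of three 70 mm aluminium seat-post offcuts, about 45 g, lying across the shelf some 95 mm apart. Two are round (32 mm) and roll off the ramp by themselves in about a second; one is crushed flat, 38 mm wide and 22 mm high, and stays on the ramp where it is left. Which is which: look, or see what it does. This point: its centre; its y axis runs along the tube
- tube_b_center (a point): one of three 70 mm aluminium seat-post offcuts, about 45 g, lying across the shelf some 95 mm apart. Two are round (32 mm) and roll off the ramp by themselves in about a second; one is crushed flat, 38 mm wide and 22 mm high, and stays on the ramp where it is left. Which is which: look, or see what it does. This point: its centre; its y axis runs along the tube
- tube_c_center (a point): one of three 70 mm aluminium seat-post offcuts, about 45 g, lying across the shelf some 95 mm apart. Two are round (32 mm) and roll off the ramp by themselves in about a second; one is crushed flat, 38 mm wide and 22 mm high, and stays on the ramp where it is left. Which is which: look, or see what it does. This point: its centre; its y axis runs along the tube
- scrap_bin: fixed red open bin, 140 x 140 mm outside, 60 mm high, walls and floor about 4 mm; beside the stand, on its left or right. Origin: centre of its underside
- stock_bin: fixed blue open bin of the same size on the other side of the stand, with good steel spacers in it: not for the tubes. Origin: centre of its underside
- lockring: brass lockring, 48 mm across, 9 mm thick, lying loose on the bench; bystander. Origin: centre of its underside
- grease_tub: white tub with yellow lid, 64 mm diameter, 60 mm high, loose; bystander. Origin: centre of its underside
- wrench: steel wrench, 170 mm long, lying loose to the left; bystander. Origin: centre of its underside, x along it
- screwdriver: screwdriver with blue handle, 190 mm long, lying loose to the right; bystander. Origin: under it, x along it
- oil_bottle: black bottle with yellow label and red cap, 56 mm diameter, 150 mm high, standing loose to the left; bystander. Origin: centre of its underside

How it is judged:
By the outcome, as a careful person would: the job done as asked, in the order asked, and still so for the second after the job is handed in, with the robot touching nothing.
It also fails if it takes over 64 s, if anything falls off the work surface, if the arm or the gripper's body presses on something with over 40 N, if the wrist force passes 120 N, or if a joint passes its speed limit or range.

### The arm

A 6-joint arm with a two-finger parallel gripper is mounted at the origin on the work surface. World frame = base frame: x ahead of the robot, y to its left, z up, the work surface at z = 0. Lengths are in m, angles in rad, forces in N, time in s.
With the tool pointing down it reaches from about 0.35 to 0.975 m from the base axis. Payload 4.9 kg.
Tool frame: the origin (TCP) lies at the very end of the fingers, on their centre line; the grasp point (between the pads) lies 19 mm behind it; z points along the fingers, y is the line along which they close (so a half turn about z gives the same grasp; the last joint's range is limited). The gripper opens to 85 mm and grips with 20 to 120 N. Pads are 22 mm wide; open, the fingers measure 114 mm over their backs; the gripper's body (76 mm by 85 mm) begins 54 mm behind the grasp point. The pads swing forward as they close: fully open they stand 13 mm farther back than shut.
Start: joints at [1.002, 0.053, 1.613, -0, 1.476, -0.119], TCP at [0.272, 0.563, 0.231] pointing down, gripper open.
Joint ranges: [-3.01, 3.01], [-1.01, 2.22], [0.06, 2.58], [-1.02, 4.17], [0.09, 2.62], [-3.14, 3.14]. Speed limits (rad/s): [2.57, 2.57, 3.14, 3.14, 3.14, 3.14].

### API

Orientations are given as a rotation vector (axis times angle).
In Python, from station import * gives the robot as it stands.
- The arm moves only by the shell command python3 -m crank 'ROWS' [OPENING] [FORCE]. ROWS is JSON, a list of rows, each an object with "offset": the shift along the tool's x, y, z in m, a list of three; "twist": the turn, a rotation vector about the tool's x, y, z in degrees, a list of three. In form: [{"offset": [x, y, z], "twist": [rx, ry, rz]}, ...]. A call has 1 to 20 rows; each row is the pose to reach, as a shift and turn from the pose commanded when the call began, along the tool's axes at that moment; what a row does not reach only later rows make up. A row lasts 1/8 s, in which the tool goes at most 62.5 mm and 10.7 degrees, less where a joint would pass 70% of its speed; a pose out of reach is approached as far as the arm can. A call with a gripper value outside its range is refused whole. OPENING is the opening, from 0 (shut) to 1 (fully open), set as the call begins (- or left out, the last holds). The fingers move at their own pace and stop on an object; FORCE is the grip in N (left out, the last holds). Time passes only in rows, so rows that repeat a pose let the fingers close. It gives the time, the measured TCP pose, the force, the opening and the grip force at its end, in the units of the state.
- get_obs(): the state, without advancing time (a new reading comes with each control period).
- get_image(name): name is "scene" or "side" or "wrist"; returns the picture (384x512x3 uint8, red, green, blue); there is no depth.
- get_calibration(name): a dict with "intrinsics" (3x3 intrinsics, pixels), "world_from_camera" (4x4, takes a point from camera to world coordinates); the wrist camera has in their place "tool_from_camera" (4x4, takes a point from camera to tool coordinates, whose origin is the TCP and whose axes are the flange's). Camera axes: x right, y up, looking along -z (the intrinsics and any distortion apply to the point x, -y, -z); pixel columns grow to the right and rows downward; lengths in m; the calibration is good to about 2 mm. A picture is of the moment at which its call begins: read the wrist's pose just before it. get_calibration takes no time and is no camera call.
- finish_job(): hands the job in; it is judged then, once.
Trained networks look in the newest picture that a camera, given by its name, has taken for a name from the list of things; names that differ only in an ending like _2 or _b are one class to them, and where a whole thing is asked for, a point or a joint stands for the part that bears it (a point fixed in the world has none). Each returns a list of dicts, best first, with "confidence" (0 to 1); they miss things now and then, are a little off and sometimes report something else, mostly with a low value. They report only what shows in the picture. A call takes as long as a camera call.
- cut_out(query, camera): "region" (384x512 bool, what is visible of it) and "rect" ([centre column, centre row, width, height] in pixels, round what is visible of it).
The state is a dict: "t": time; "q": joint angles; "dq": joint speeds; "effort": joint torques, N m; "tool_pos": TCP position; "tool_rot": TCP orientation; "contact_force": force on the tool from outside, world axes, zero at the start; "wrist_torque": the same for the moment, N m; "opening": finger opening in m; "grip_force": force on a finger pad.
Only numpy, scipy, OpenCV 4.12 (cv2) and the standard library are available. Lean on these libraries where they do the work, as an engineer would, in place of code of your own. Each camera call takes 0.05 s, during which the arm holds its last target. There are 200 camera calls.

## Working session

There is one attempt and no reset: what is moved stays moved. The work goes in short steps, Python scripts to look and compute and a shell command to move; the robot and the scene stay as the last step left them, time stands still between calls to the robot, and variables do not carry over. Pictures are saved under pics/ and viewed, at most 10 in all, crops included, and the job is handed in when it is done.

```bash
mkdir -p pics
python3 - <<'E'
from station import *
import cv2,numpy as np
o=get_obs();print({k:np.round(v,3).tolist() for k,v in o.items()})
for n in("scene","side"):
    im=get_image(n);cv2.imwrite(f"pics/{n}0.png",im[:,:,::-1])
    c=get_calibration(n);print(n,np.round(c["intrinsics"],1).tolist(),np.round(c["world_from_camera"],3).tolist(),c.keys())
    for q in("stand","tube_a_center","scrap_bin","stock_bin"):
        print(q,[(np.round(d["rect"]).tolist(),round(d["confidence"],2)) for d in cut_out(q,n)[:5]])
print(np.round(get_calibration("wrist")["tool_from_camera"],3).tolist())
E
```

```text
{'t': 0.0, 'q': [1.002, 0.053, 1.614, -0.0, 1.476, -0.119], 'dq': [-0.001, -0.001, 0.001, 0.0, 0.001, 0.001], 'effort': [-0.002, -39.368, -37.017, -0.0, 0.007, -0.0], 'tool_pos': [0.271, 0.562, 0.23], 'tool_rot': [-0.7, -3.062, 0.003], 'contact_force': [0.104, -0.836, 0.098], 'wrist_torque': [-0.009, -0.024, 0.01], 'grip_force': 0.0, 'opening': 0.086}
scene [[400.4, 0.0, 257.2], [0.0, 400.4, 186.7], [0.0, 0.0, 1.0]] [[0.383, -0.804, 0.455, 1.131], [0.924, 0.326, -0.2, -0.26], [0.012, 0.496, 0.868, 1.177], [0.0, 0.0, 0.0, 1.0]] dict_keys(['intrinsics', 'world_from_camera'])
stand [([259.0, 214.0, 132.0, 127.0], 0.66)]
tube_a_center [([246.0, 170.0, 20.0, 12.0], 0.63), ([96.0, 215.0, 7.0, 52.0], 0.2)]
scrap_bin [([177.0, 223.0, 59.0, 59.0], 0.96), ([245.0, 169.0, 28.0, 15.0], 0.67)]
stock_bin [([320.0, 163.0, 53.0, 51.0], 0.73)]
side [[460.2, 0.0, 258.1], [0.0, 460.2, 187.2], [0.0, 0.0, 1.0]] [[-0.917, 0.25, -0.31, 0.073], [-0.398, -0.548, 0.736, 1.22], [0.014, 0.798, 0.602, 1.073], [0.0, 0.0, 0.0, 1.0]] dict_keys(['intrinsics', 'world_from_camera'])
stand [([247.0, 193.0, 98.0, 74.0], 0.59)]
tube_a_center [([338.0, 144.0, 28.0, 18.0], 0.62)]
scrap_bin [([296.0, 154.0, 40.0, 23.0], 0.85)]
stock_bin [([248.0, 245.0, 59.0, 56.0], 0.83)]
[[0.001, 0.953, 0.303, 0.078], [1.0, -0.001, -0.001, 0.001], [-0.001, 0.303, -0.953, -0.141], [0.0, 0.0, 0.0, 1.0]]
```

Run:
```python
import cv2,numpy as np
a=cv2.imread("pics/scene0.png")[110:310,120:390];b=cv2.imread("pics/side0.png")[90:290,170:440]
cv2.imwrite("pics/both.png",cv2.resize(np.vstack([a,b])[:, :],None,fx=1,fy=1))
cv2.imwrite("pics/c1.png",cv2.resize(a,None,fx=2.9,fy=2.9,interpolation=cv2.INTER_CUBIC))
cv2.imwrite("pics/c2.png",cv2.resize(b,None,fx=2.9,fy=2.9,interpolation=cv2.INTER_CUBIC))
```

```text
(no output)
```

View pics/c1.png

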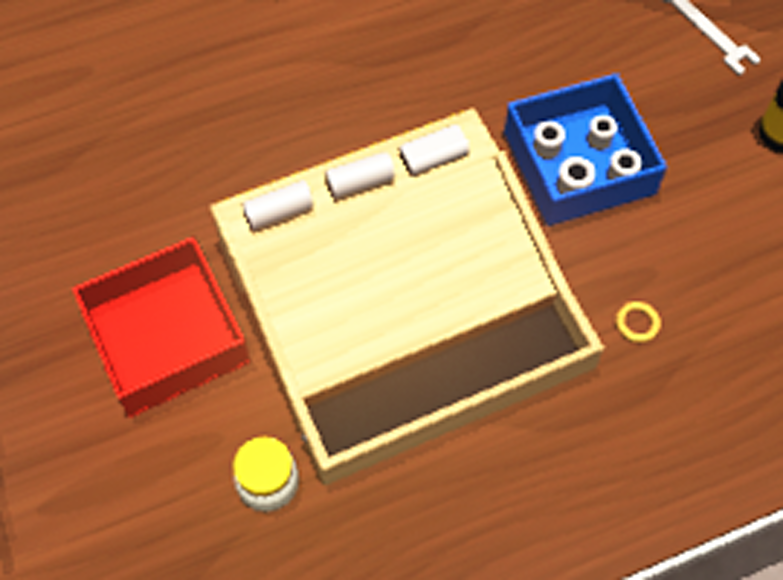

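View pics/c2.png

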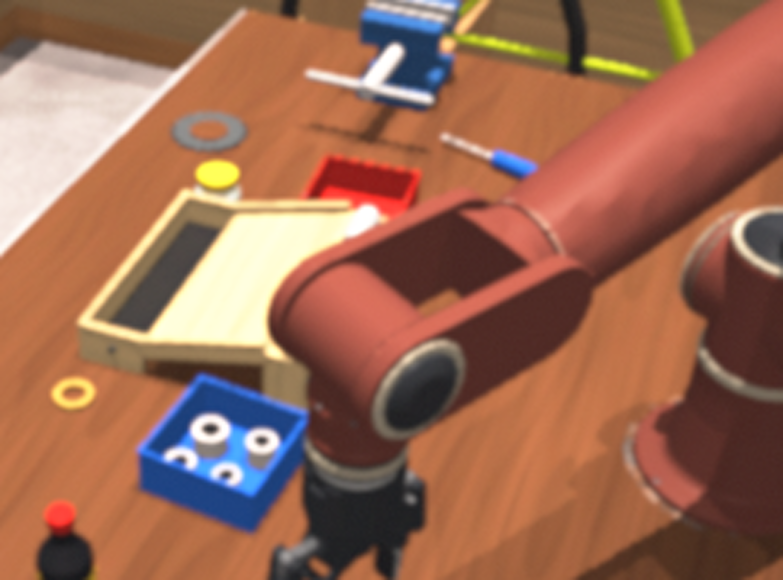

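The scene crop shows the tubes at about full-image pixels (216,181), (244,170) and (270,162). The red bin is at (177,223), to the robot's right (−y), and the blue bin is on the left. The third tube looks flattest. In the side view the arm hides the shelf.

```bash
cat > h.py <<'E'
from station import *
import cv2,numpy as np
from scipy.optimize import least_squares
from scipy.spatial.transform import Rotation as R
def wfc(n,o=None):
    c=get_calibration(n)
    if n!="wrist": return c["intrinsics"],c["world_from_camera"]
    T=np.eye(4);T[:3,:3]=R.from_rotvec(o["tool_rot"]).as_matrix();T[:3,3]=o["tool_pos"]
    return c["intrinsics"],T@c["tool_from_camera"]
def onz(uv,z,n,o=None):
    K,T=wfc(n,o);K=np.array(K);d=np.linalg.inv(K)@[uv[0],uv[1],1];d=T[:3,:3]@(d*[1,-1,-1])
    return T[:3,3]+d*(z-T[2,3])/d[2]
def proj(P,n,o=None):
    K,T=wfc(n,o);p=(np.asarray(P)-T[:3,3])@T[:3,:3];p=p*[1,-1,-1];q=p@np.array(K).T
    return q[:,:2]/q[:,2:]
def rows(target,yaw_deg=None):
    "shift in tool axes from present pose to target"
    o=get_obs();M=R.from_rotvec(o["tool_rot"]).as_matrix()
    return np.round(M.T@(np.array(target)-o["tool_pos"])*1000).tolist(), np.round(M,3).tolist()
E
python3 - <<'E'
from h import *
f=lambda x,y:(120+x/2.9,110+y/2.9)
px=[f(213,207),f(475,110),f(322,468),f(602,350)]
L=np.array([[-.13,-.16,.085],[-.13,.16,.085],[.18,-.16,.055],[.18,.16,.055]])
def W(p,L):
    r=R.from_euler("z",p[2]).as_matrix();return L@r.T+[p[0],p[1],0]
s=least_squares(lambda p:(proj(W(p,L),"scene")-px).ravel(),[.6,0,0])
print("stand",s.x[:2],np.degrees(s.x[2]),s.fun)
for u in[(278,207),(360,176),(435,151)]: print(onz(f(*u),.10,"scene"))
b=[f(78,290),f(193,240),f(243,347),f(127,412)]
for u in b: print("bin",onz(u,.06,"scene"))
print("lid",onz(f(264,465),.06,"scene"))
E
```

```text
stand [ 0.58999136 -0.02459879] 1.6057617921257499 [-0.33665121 -0.05530877  0.31434829  0.15187434 -0.36069853  0.2357064
  0.42133896 -0.42943137]
[ 0.50046566 -0.123614    0.1       ]
[ 0.49699335 -0.02746186  0.1       ]
[0.49779583 0.0615641  0.1       ]
bin [ 0.49398516 -0.35087748  0.06      ]
bin [ 0.48170739 -0.21887106  0.06      ]
bin [ 0.6231766 -0.2091107  0.06     ]
bin [ 0.6466633  -0.34041232  0.06      ]
lid [ 0.75117165 -0.23060781  0.06      ]
```

```bash
r='{"offset":[-0.420,-0.455,-0.07],"twist":[0,0,-27.4]}'; python3 -m crank '[{"offset":[-0.04,-0.04,-0.05],"twist":[0,0,-5]},{"offset":[-0.08,-0.085,-0.07],"twist":[0,0,-10]},{"offset":[-0.12,-0.13,-0.07],"twist":[0,0,-15]},{"offset":[-0.16,-0.173,-0.07],"twist":[0,0,-20]},{"offset":[-0.20,-0.217,-0.07],"twist":[0,0,-25]},{"offset":[-0.24,-0.26,-0.07],"twist":[0,0,-27.4]},{"offset":[-0.28,-0.303,-0.07],"twist":[0,0,-27.4]},{"offset":[-0.32,-0.347,-0.07],"twist":[0,0,-27.4]},{"offset":[-0.36,-0.39,-0.07],"twist":[0,0,-27.4]},{"offset":[-0.4,-0.433,-0.07],"twist":[0,0,-27.4]},{"offset":[-0.42,-0.455,-0.07],"twist":[0,0,-27.4]},{"offset":[-0.42,-0.455,-0.07],"twist":[0,0,-27.4]},{"offset":[-0.42,-0.455,-0.07],"twist":[0,0,-27.4]}]' 0.35
python3 - <<'E'
from h import *
o=get_obs();im=get_image("wrist");cv2.imwrite("pics/w1.png",im[:,:,::-1])
print(o["tool_pos"],o["tool_rot"],o["opening"])
for d in cut_out("tube_a_center","wrist")[:5]:
    r=d["rect"];print(np.round(r),round(d["confidence"],2),np.round(onz(r[:2],.10,"wrist",o),4))
get_image("side")
for d in cut_out("tube_a_center","side")[:4]:print("side",np.round(d["rect"]),round(d["confidence"],2))
L=np.array([[-.13,y,.085] for y in(-.16,0,.16)]+[[-.06,y,.085] for y in(-.15,0,.15)])
c=R.from_euler("z",1.6,degrees=True).as_matrix();print(np.round(proj(L@c.T+[.59,-.0246,0],"wrist",o)))
E
```

```text
t: 2.12
tool_pos: [0.452, -0.029, 0.3014]
tool_rot: [-0.045, 3.141, 0.001]
contact_force: [-0.5, -0.0, -0.1]
opening: 0.0297
grip_force: 0.0
[ 0.45198088 -0.02899684  0.30137745] [-4.51633713e-02  3.14123886e+00  7.07952982e-04] 0.029737172299393325
[258. 203.  63.  33.] 0.65 [ 0.498  -0.0271  0.1   ]
[260. 253. 274. 204.] 0.24 [ 0.5635 -0.0233  0.1   ]
side [286. 184.  17.  14.] 0.58
[[122. 168.]
 [258. 168.]
 [394. 169.]
 [138. 223.]
 [258. 223.]
 [379. 223.]]
```

View pics/w1.png

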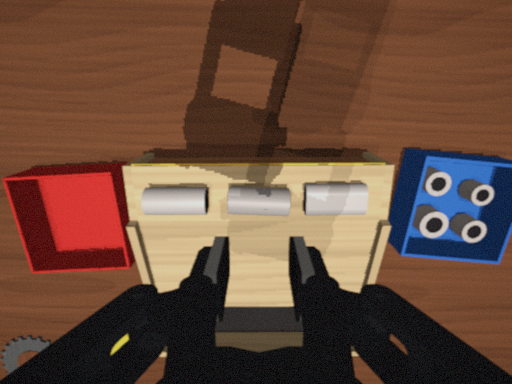

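The wrist view, with the robot side at the top, shows the tubes at (175,201), (259,201) and (335,198). The red bin is at image left (−y), and the stand edges match my fit. Next I'll check heights by triangulating from the two views.

Run:
```python
from h import *
o=get_obs();f=lambda x,y:(120+x/2.9,110+y/2.9)
for a,b in zip([(278,207),(360,176),(435,151)],[(175.5,201),(259,201),(335.5,199)]):
    g=lambda P:np.r_[proj(P[None],"scene")[0]-f(*a),proj(P[None],"wrist",o)[0]-b]
    s=least_squares(g,[.5,0,.1]);print(np.round(s.x,4),np.round(s.fun,1))
```

```text
[ 0.4993 -0.1236  0.0982] [-0.1 -0.   0.   0. ]
[ 0.4961 -0.026   0.0983] [ 0.3 -0.1 -0.1 -0. ]
[0.493  0.0649 0.092 ] [ 0.3 -0.1 -0.1 -0. ]
```

```bash
python3 -m crank '[{"offset":[0.005,0,0.06],"twist":[0,0,0]},{"offset":[0.005,0,0.12],"twist":[0,0,0]},{"offset":[0.005,0.002,0.18],"twist":[0,0,0]},{"offset":[0.005,0.002,0.21],"twist":[0,0,0]},{"offset":[0.0,0.002,0.21],"twist":[0,0,0]},{"offset":[-0.01,0.002,0.21],"twist":[0,0,0]},{"offset":[-0.015,0.002,0.21],"twist":[0,0,0]},{"offset":[-0.019,0.002,0.21],"twist":[0,0,0]},{"offset":[-0.023,0.002,0.21],"twist":[0,0,0]},{"offset":[-0.027,0.002,0.21],"twist":[0,0,0]},{"offset":[-0.031,0.002,0.21],"twist":[0,0,0]},{"offset":[-0.035,0.002,0.21],"twist":[0,0,0]},{"offset":[-0.039,0.002,0.21],"twist":[0,0,0]}]'
python3 - <<'E'
from h import *
im=get_image("scene");cv2.imwrite("pics/s2.png",cv2.resize(im[110:310,120:390,::-1],None,fx=2.9,fy=2.9,interpolation=cv2.INTER_CUBIC))
E
```

```text
t: 3.95
tool_pos: [0.4913, -0.0264, 0.0913]
tool_rot: [0.045, -3.141, -0.0]
contact_force: [-0.6, 0.8, 0.8]
opening: 0.0298
grip_force: 0.0
```

View pics/s2.png

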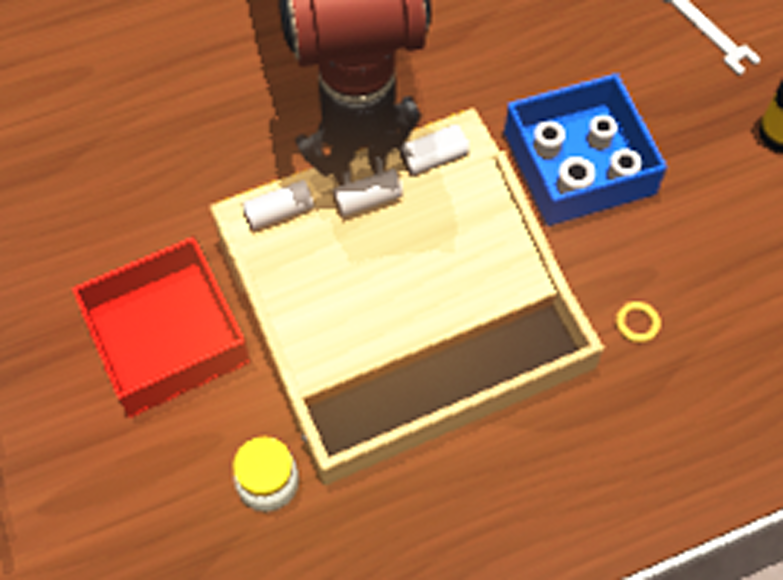

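The pushed tube is now at crop (369,194), square against the fingers. The other two haven't moved, so I'll continue.

```bash
python3 -m crank '[{"offset":[-0.004,0,0],"twist":[0,0,0]},{"offset":[-0.008,0,0],"twist":[0,0,0]},{"offset":[-0.012,0,0],"twist":[0,0,0]},{"offset":[-0.016,0,0],"twist":[0,0,0]},{"offset":[-0.020,0,0],"twist":[0,0,0]},{"offset":[-0.024,0,0],"twist":[0,0,0]},{"offset":[-0.026,0,0],"twist":[0,0,0]},{"offset":[-0.026,0,0],"twist":[0,0,0]},{"offset":[-0.02,0,0],"twist":[0,0,0]},{"offset":[0,0,0],"twist":[0,0,0]},{"offset":[0,0,0],"twist":[0,0,0]},{"offset":[0,0,0],"twist":[0,0,0]}]'
python3 - <<'E'
from h import *
im=get_image("scene");cv2.imwrite("pics/s3.png",cv2.resize(im[110:310,120:390,::-1],None,fx=2.9,fy=2.9,interpolation=cv2.INTER_CUBIC))
E
```

```text
t: 5.5
tool_pos: [0.4913, -0.0265, 0.0915]
tool_rot: [-0.044, 3.14, -0.0]
contact_force: [-0.5, 0.2, -0.0]
opening: 0.0297
grip_force: 0.0
```

View pics/s3.png

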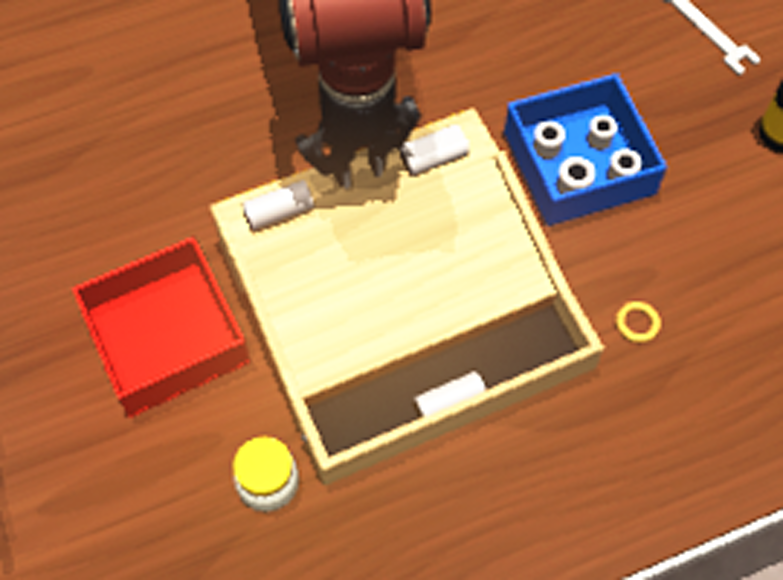

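The first tube rolled into the trough, at crop (450,393). Next is the −y tube, approached from behind the shelf.

```bash
python3 -m crank '[{"offset":[0.044,0,0],"twist":[0,0,0]},{"offset":[0.044,-0.05,0],"twist":[0,0,0]},{"offset":[0.044,-0.0975,0],"twist":[0,0,0]},{"offset":[0.040,-0.0975,0],"twist":[0,0,0]},{"offset":[0.03,-0.0975,0],"twist":[0,0,0]},{"offset":[0.025,-0.0975,0],"twist":[0,0,0]},{"offset":[0.021,-0.0975,0],"twist":[0,0,0]},{"offset":[0.017,-0.0975,0],"twist":[0,0,0]},{"offset":[0.013,-0.0975,0],"twist":[0,0,0]},{"offset":[0.009,-0.0975,0],"twist":[0,0,0]},{"offset":[0.005,-0.0975,0],"twist":[0,0,0]},{"offset":[0.001,-0.0975,0],"twist":[0,0,0]},{"offset":[-0.003,-0.0975,0],"twist":[0,0,0]},{"offset":[-0.007,-0.0975,0],"twist":[0,0,0]},{"offset":[-0.011,-0.0975,0],"twist":[0,0,0]},{"offset":[-0.015,-0.0975,0],"twist":[0,0,0]},{"offset":[-0.019,-0.0975,0],"twist":[0,0,0]},{"offset":[-0.023,-0.0975,0],"twist":[0,0,0]},{"offset":[-0.026,-0.0975,0],"twist":[0,0,0]},{"offset":[-0.026,-0.0975,0],"twist":[0,0,0]}]'
python3 -m crank '[{"offset":[0.02,0,0],"twist":[0,0,0]},{"offset":[0.05,0,0],"twist":[0,0,0]},{"offset":[0.07,0,0],"twist":[0,0,0]},{"offset":[0.07,0,0],"twist":[0,0,0]}]'
python3 - <<'E'
from h import *
im=get_image("scene");cv2.imwrite("pics/s4.png",cv2.resize(im[110:310,120:390,::-1],None,fx=2.9,fy=2.9,interpolation=cv2.INTER_CUBIC))
E
```

```text
t: 8.05
tool_pos: [0.52, -0.1231, 0.0913]
tool_rot: [0.045, -3.141, 0.0]
contact_force: [-0.7, 0.3, -0.5]
opening: 0.0297
grip_force: 0.0
t: 8.55
tool_pos: [0.4489, -0.125, 0.091]
tool_rot: [0.043, -3.141, -0.0]
contact_force: [-0.1, -0.2, 1.1]
opening: 0.0299
grip_force: 0.0
```

View pics/s4.png

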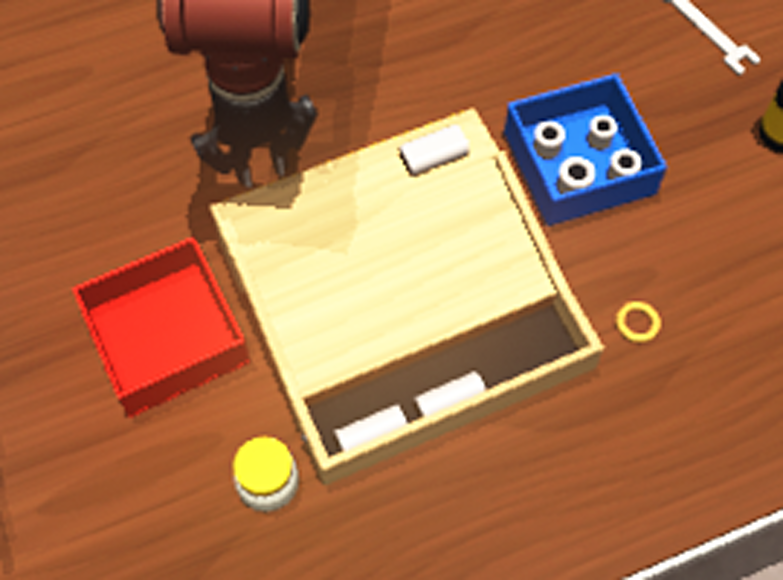

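Both round tubes are in the trough, at crop (372,428) and (450,393). Last is the crushed one, pushed slowly and fully onto the top of the ramp.

```bash
python3 -m crank '[{"offset":[0,0.05,0],"twist":[0,0,0]},{"offset":[0,0.11,0],"twist":[0,0,0]},{"offset":[0,0.17,0],"twist":[0,0,0]},{"offset":[0,0.19,0.002],"twist":[0,0,0]},{"offset":[-0.008,0.19,0.002],"twist":[0,0,0]},{"offset":[-0.013,0.19,0.002],"twist":[0,0,0]},{"offset":[-0.018,0.19,0.002],"twist":[0,0,0]},{"offset":[-0.023,0.19,0.002],"twist":[0,0,0]},{"offset":[-0.028,0.19,0.002],"twist":[0,0,0]},{"offset":[-0.033,0.19,0.002],"twist":[0,0,0]},{"offset":[-0.038,0.19,0.002],"twist":[0,0,0]},{"offset":[-0.043,0.19,0.002],"twist":[0,0,0]},{"offset":[-0.048,0.19,0.002],"twist":[0,0,0]},{"offset":[-0.053,0.19,0.002],"twist":[0,0,0]},{"offset":[-0.058,0.19,0.002],"twist":[0,0,0]},{"offset":[-0.063,0.19,0.002],"twist":[0,0,0]},{"offset":[-0.068,0.19,0.002],"twist":[0,0,0]},{"offset":[-0.072,0.19,0.002],"twist":[0,0,0]},{"offset":[-0.076,0.19,0.002],"twist":[0,0,0]},{"offset":[-0.080,0.19,0.002],"twist":[0,0,0]}]'
python3 -m crank '[{"offset":[-0.003,0,0],"twist":[0,0,0]},{"offset":[-0.006,0,0],"twist":[0,0,0]},{"offset":[-0.008,0,0],"twist":[0,0,0]},{"offset":[-0.008,0,0],"twist":[0,0,0]},{"offset":[0.01,0,0],"twist":[0,0,0]},{"offset":[0.045,0,-0.03],"twist":[0,0,0]},{"offset":[0.06,0,-0.09],"twist":[0,0,0]},{"offset":[0.06,0,-0.15],"twist":[0,0,0]},{"offset":[0.06,0,-0.18],"twist":[0,0,0]},{"offset":[0.06,0,-0.18],"twist":[0,0,0]},{"offset":[0.06,0,-0.18],"twist":[0,0,0]}]' 1
python3 - <<'E'
from h import *
o=get_obs();w=get_image("wrist");im=get_image("scene")
cv2.imwrite("pics/5.png",np.hstack([cv2.resize(im[110:310,120:390,::-1],(400,300)),cv2.resize(w[:,:,::-1],(400,300))]))
print(o["tool_pos"])
for n in("wrist","scene"):
  for d in cut_out("tube_c_center",n)[:4]:
    r=d["rect"];m=cv2.minAreaRect(np.argwhere(d["region"])[:,::-1].astype(np.float32));print(n,np.round(r,1),round(d["confidence"],2),np.round(onz(r[:2],.085,n,o),4),m)
E
```

```text
t: 11.1
tool_pos: [0.5247, 0.067, 0.0893]
tool_rot: [0.045, -3.141, 0.0]
contact_force: [0.6, -0.4, 0.2]
opening: 0.0297
grip_force: 0.1
t: 12.48
tool_pos: [0.4638, 0.0654, 0.2678]
tool_rot: [0.045, -3.139, -0.0]
contact_force: [0.7, 0.2, 0.0]
opening: 0.0851
grip_force: 0.0
[0.46382108 0.06535383 0.26784736]
wrist [156.8 333.3   8.3   6.8] 0.64 [ 0.6826 -0.0571  0.085 ] ((155.5, 332.0), (6.0, 5.0), 90.0)
wrist [170.6 257.  302.9 217.3] 0.39 [ 0.5727 -0.0335  0.085 ] ((168.99996948242188, 254.99996948242188), (299.99993896484375, 215.99996948242188), 0.0)
scene [249.2 259.1  22.1  16. ] 0.54 [ 0.7696 -0.12    0.085 ] ((247.70004272460938, 256.9000244140625), (7.602630138397217, 23.702320098876953), 63.43495178222656)
```

View pics/5.png

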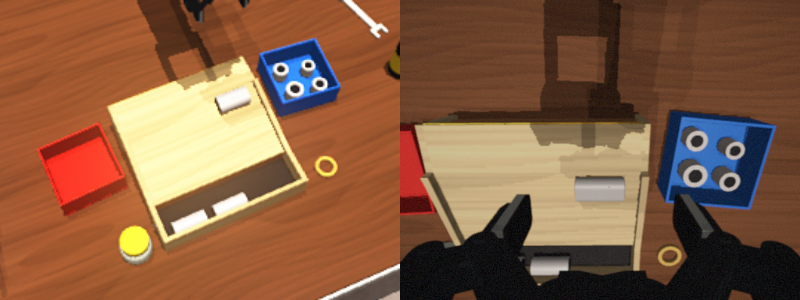

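The crushed tube lies on the top part of the ramp and is staying put. It is at about wrist pixel (256,241) and scene pixel (277,176). I'll measure it from both views.

Run:
```python
from h import *
o=get_obs()
def seg(n,x0,x1,y0,y1):
    im=get_image(n)[y0:y1,x0:x1];h=cv2.cvtColor(im,cv2.COLOR_RGB2HSV)
    m=(h[...,1]<45).astype(np.uint8);k,l,s,c=cv2.connectedComponentsWithStats(m);i=1+np.argmax(s[1:,4])
    r=cv2.minAreaRect(np.argwhere(l==i)[:,::-1].astype(np.float32));print(n,s[i]+[x0,y0,0,0,0],r);return s[i][:2]+[x0,y0]+(s[i][2:4]-1)/2, (r[0][0]+x0,r[0][1]+y0)
a=seg("scene",258,298,160,195)[1];b=seg("wrist",205,305,215,268)[1];print(a,b)
s=least_squares(lambda P:np.r_[proj(P[None],"scene")[0]-a,proj(P[None],"wrist",o)[0]-b],[.55,.06,.09])
P=s.x;print(P,s.fun)
c=R.from_euler("z",-1.6,degrees=True).as_matrix();p=c@(P-[.59,-.0246,0]);print("stand",p,"ramp z",.085-(p[0]+.06)*np.tan(np.radians(15)));print(rows(P))
```

```text
scene [266 168  23  16 230] ((19.262771606445312, 15.222627639770508), (10.679471015930176, 21.70068359375), 70.01689147949219)
wrist [ 223  228   65   30 1850] ((50.0, 27.5), (29.0, 64.0), 90.0)
(277.2627716064453, 175.2226276397705) (255.0, 242.5)
[0.54709142 0.06469485 0.09149729] [-0.30856947  0.05083766  0.104668    0.03620639]
stand [-0.04039859  0.09045812  0.09149729] ramp z 0.07974781887135995
([-83.0, -3.0, 176.0], [[-1.0, -0.028, -0.002], [-0.028, 1.0, 0.0], [0.002, 0.0, -1.0]])
```

Position is (0.547, 0.065, 0.0915), 12 mm above the ramp and about 20 mm past the edge, so it is consistent. I'll grip it by its end faces with the fingers along y, and first hover just above to check clearance.

```bash
python3 -m crank '[{"offset":[-0.06,-0.003,0],"twist":[0,0,0]},{"offset":[-0.083,-0.003,0.04],"twist":[0,0,0]},{"offset":[-0.083,-0.003,0.1],"twist":[0,0,0]},{"offset":[-0.083,-0.003,0.138],"twist":[0,0,0]},{"offset":[-0.083,-0.003,0.138],"twist":[0,0,0]},{"offset":[-0.083,-0.003,0.138],"twist":[0,0,0]}]' 0.92
python3 - <<'E'
from h import *
w=get_image("wrist");cv2.imwrite("pics/6.png",w[:,:,::-1]);print(rows([.547,.0637,.086]))
E
```

```text
t: 13.52
tool_pos: [0.5486, 0.0647, 0.1331]
tool_rot: [-0.045, 3.139, -0.0]
contact_force: [0.0, 0.5, 1.0]
opening: 0.0786
grip_force: 0.0
([2.0, -1.0, 48.0], [[-1.0, -0.028, 0.004], [-0.028, 1.0, -0.0], [-0.004, -0.0, -1.0]])
```

View pics/6.png

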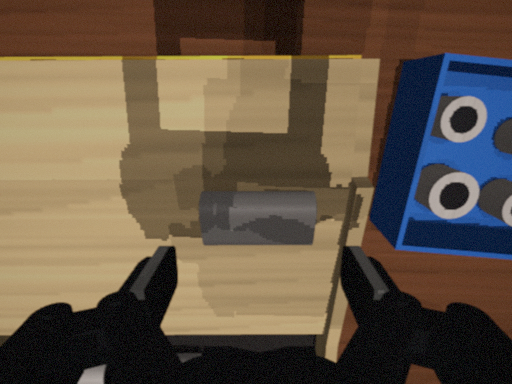

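The tube spans columns 201–315, centred under the fingertips (columns 175–343), and the cheek is clear to the right. I'll descend in two stages, watching force.

```bash
python3 -m crank '[{"offset":[0.002,-0.0005,0.015],"twist":[0,0,0]},{"offset":[0.002,-0.0005,0.025],"twist":[0,0,0]},{"offset":[0.002,-0.0005,0.032],"twist":[0,0,0]},{"offset":[0.002,-0.0005,0.038],"twist":[0,0,0]},{"offset":[0.002,-0.0005,0.038],"twist":[0,0,0]}]' 0.9
python3 -m crank '[{"offset":[0,0,0.003],"twist":[0,0,0]},{"offset":[0,0,0.006],"twist":[0,0,0]},{"offset":[0,0,0.009],"twist":[0,0,0]},{"offset":[0,0,0.009],"twist":[0,0,0]}]'
```

```text
t: 14.2
tool_pos: [0.5451, 0.0642, 0.0926]
tool_rot: [0.045, -3.14, -0.0]
contact_force: [-0.2, -0.7, 0.2]
opening: 0.077
grip_force: 0.0
t: 14.7
tool_pos: [0.5452, 0.0642, 0.0839]
tool_rot: [0.045, -3.141, -0.0]
contact_force: [-0.8, 0.2, -0.4]
opening: 0.077
grip_force: 0.0
```

```bash
python3 -m crank '[{"offset":[0,0,0.002],"twist":[0,0,0]},{"offset":[0,0,0.003],"twist":[0,0,0]},{"offset":[0,0,0.003],"twist":[0,0,0]}]'
python3 - <<'E'
from h import *
im=get_image("side");cv2.imwrite("pics/7.png",cv2.resize(im[100:250,190:390,::-1],None,fx=4,fy=4,interpolation=cv2.INTER_CUBIC))
E
```

```text
t: 15.08
tool_pos: [0.5455, 0.0642, 0.0812]
tool_rot: [0.045, -3.141, -0.0]
contact_force: [0.8, -0.2, 0.6]
opening: 0.0768
grip_force: 0.0
```

View pics/7.png

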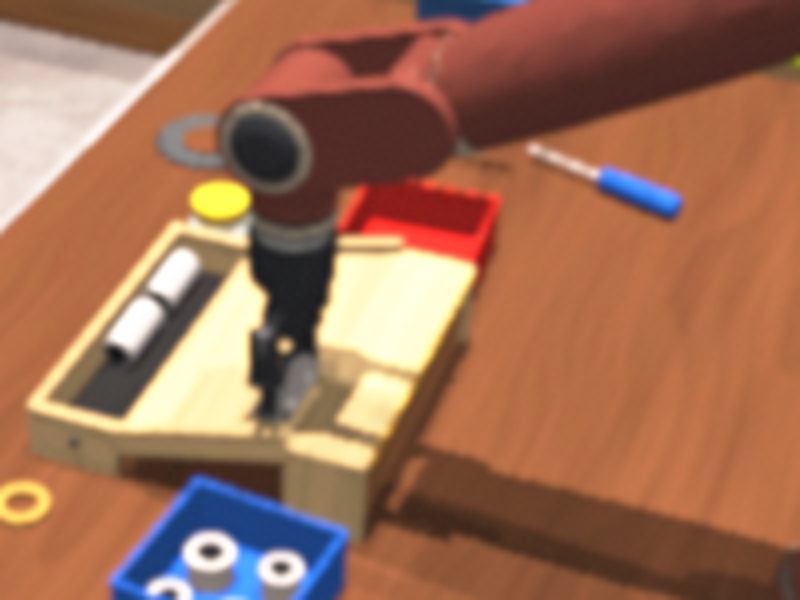

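Run:
```python
from h import *
p=proj([[.5455,.1027,.085],[.5455,.1027,.1],[.5345,.1027,.09],[.5565,.1027,.09],[.547,.0997,.0915],[.528,.0997,.096],[.566,.0997,.087],[.528,.0297,.096]],"side")
print(np.round((p-[190,100])*4))
```

```text
[[269. 417.]
 [269. 404.]
 [281. 416.]
 [257. 409.]
 [269. 409.]
 [289. 411.]
 [248. 407.]
 [321. 365.]]
```

The finger spans columns 258–281 and the tube shows to its right up to about 318. Both match the projection, with the tip near z 0.083. I'll close now.

```bash
python3 -m crank '[{"offset":[0,0,-0.001],"twist":[0,0,0]},{"offset":[0,0,-0.001],"twist":[0,0,0]},{"offset":[0,0,-0.001],"twist":[0,0,0]},{"offset":[0,0,-0.001],"twist":[0,0,0]},{"offset":[0,0,-0.001],"twist":[0,0,0]},{"offset":[0,0,-0.001],"twist":[0,0,0]}]' 0.6 40
python3 -m crank '[{"offset":[0,0,-0.006],"twist":[0,0,0]},{"offset":[0,0,-0.02],"twist":[0,0,0]},{"offset":[0,0,-0.05],"twist":[0,0,0]},{"offset":[0,0,-0.1],"twist":[0,0,0]},{"offset":[0,0,-0.1],"twist":[0,0,0]}]'
python3 - <<'E'
from h import *
print(rows([.561,-.28,.18]))
E
```

```text
t: 15.88
tool_pos: [0.5454, 0.0642, 0.0822]
tool_rot: [0.045, -3.141, 0.0]
contact_force: [0.3, 0.3, 0.1]
opening: 0.0687
grip_force: 48.5
t: 16.5
tool_pos: [0.5491, 0.0642, 0.1894]
tool_rot: [-0.045, 3.13, -0.001]
contact_force: [0.6, -0.1, -0.4]
opening: 0.0687
grip_force: 48.5
([-2.0, -344.0, 10.0], [[-1.0, -0.029, 0.012], [-0.029, 1.0, -0.0], [-0.012, -0.001, -1.0]])
```

```bash
python3 -m crank '[{"offset":[0,-0.04,0],"twist":[0,0,0]},{"offset":[0,-0.095,0],"twist":[0,0,0]},{"offset":[0,-0.155,0],"twist":[0,0,0]},{"offset":[0,-0.215,0],"twist":[0,0,0]},{"offset":[-0.002,-0.275,0],"twist":[0,0,0]},{"offset":[-0.002,-0.32,0],"twist":[0,0,0]},{"offset":[-0.002,-0.344,0],"twist":[0,0,0]},{"offset":[-0.002,-0.344,0],"twist":[0,0,0]},{"offset":[-0.002,-0.344,0],"twist":[0,0,0]}]'
python3 - <<'E'
from h import *
w=get_image("wrist");im=get_image("scene")
cv2.imwrite("pics/8.png",np.hstack([cv2.resize(im[110:310,120:390,::-1],(400,300)),cv2.resize(w[:,:,::-1],(400,300))]))
E
```

```text
t: 17.62
tool_pos: [0.5573, -0.2783, 0.1821]
tool_rot: [0.046, -3.141, -0.002]
contact_force: [-0.2, -0.2, -0.3]
opening: 0.069
grip_force: 48.5
```

View pics/8.png

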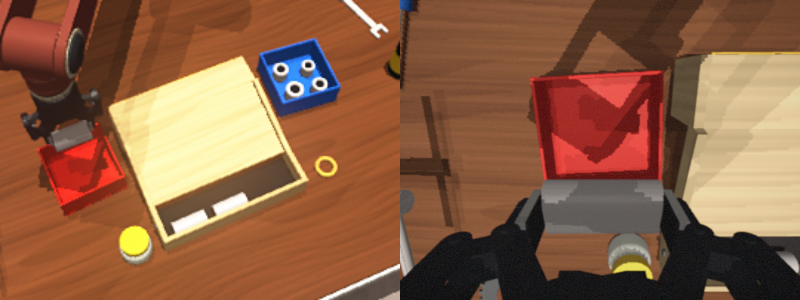

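The tube is held and hovering over the red bin; the bin spans columns 532–663 in the right half, centred under the gripper. I'll lower it and release.

```bash
python3 -m crank '[{"offset":[-0.003,-0.002,0.04],"twist":[0,0,0]},{"offset":[-0.003,-0.002,0.09],"twist":[0,0,0]},{"offset":[-0.003,-0.002,0.13],"twist":[0,0,0]},{"offset":[-0.003,-0.002,0.15],"twist":[0,0,0]},{"offset":[-0.003,-0.002,0.157],"twist":[0,0,0]},{"offset":[-0.003,-0.002,0.157],"twist":[0,0,0]}]'
python3 -m crank '[{"offset":[0,0,0],"twist":[0,0,0]},{"offset":[0,0,0],"twist":[0,0,0]},{"offset":[0,0,0],"twist":[0,0,0]},{"offset":[0,0,-0.02],"twist":[0,0,0]},{"offset":[0,0,-0.06],"twist":[0,0,0]},{"offset":[0,0,-0.12],"twist":[0,0,0]},{"offset":[0,0,-0.18],"twist":[0,0,0]},{"offset":[0.06,0,-0.2],"twist":[0,0,0]},{"offset":[0.1,0,-0.2],"twist":[0,0,0]},{"offset":[0.1,0,-0.2],"twist":[0,0,0]}]' 0.93
python3 - <<'E'
from h import *
w=get_image("wrist");im=get_image("scene")
cv2.imwrite("pics/9.png",np.hstack([cv2.resize(im[110:310,120:390,::-1],(400,300)),cv2.resize(w[:,:,::-1],(400,300))]))
E
```

```text
t: 18.48
tool_pos: [0.5612, -0.2818, 0.0265]
tool_rot: [-0.045, 3.14, -0.001]
contact_force: [0.2, -0.5, 0.6]
opening: 0.0686
grip_force: 48.5
t: 19.73
tool_pos: [0.4588, -0.2846, 0.2273]
tool_rot: [-0.041, 3.139, -0.003]
contact_force: [0.1, -0.3, -0.7]
opening: 0.0795
grip_force: 0.0
```

View pics/9.png

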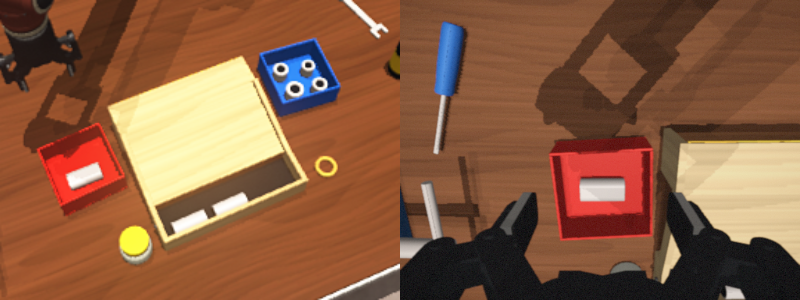

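The crushed tube lies in the red bin, both round tubes are in the trough, and nothing else in view has moved.

```bash
python3 -c "
from station import *
print(finish_job())"
```

```text
the job is handed in; nothing more can be done
None
```

The job is handed in at about 20 s: both round offcuts rolled into the trough on their own, and the crushed one, after being left on the ramp, is in the red scrap bin, with nothing else seen to move.

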